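# Make up the rover kit and the barrier-gate kit in their foam trays

## Robot

A 6-joint arm with a two-finger parallel gripper is mounted at the origin on the work surface. World frame = base frame: x ahead of the robot, y to its left, z up, the work surface at z = 0. Lengths are in m, angles in degrees, forces in N, time in s.
With the tool pointing down it reaches from about 0.35 to 0.875 m from the base axis. Payload 4.2 kg.
Tool frame: the origin (TCP) lies on the centre line of the jaws, within the pads' length; the fingertips stand tip_reach ahead of it and the grasp point (between the pads) is the TCP (tip_reach is the distance from the TCP to the fingertips, in m); z points along the fingers, y is the line along which they close (so a half turn about z gives the same grasp; the last joint's range is limited). The gripper opens to 87 mm and grips with 3 to 60 N. Pads are 19 mm wide; open, the fingers measure 117 mm over their backs; the gripper's body (75 mm by 190 mm) begins 51 mm behind the grasp point.
Start: joints at [-61.673, 22.042, 0.453, 0, -68.411, -14.817], TCP at [0.146, -0.608, 0.214] pointing down, gripper open.
Joint ranges: [-179.83, 179.83], [-69.29, 118.12], [-61.27, 80.66], [-181.25, 117.63], [-171.15, -9.14], [-177.46, 177.46]. Speed limits (degrees/s): [159.86, 159.86, 180, 180, 180, 180].

## Interface

Orientations are given as a 3x3 rotation matrix whose columns are the frame's x, y, z axes.
In Python, from station import sense, capture, finish_job, tip_reach gives the robot as it stands.
- The arm moves only by the tool arm_command, never from a script. Its argument "deltas" is a list of rows, each a list of 7 numbers: the turn, a rotation vector about the tool's x, y, z in rad, then the shift along the tool's x, y, z in cm, then the closure, from -1 (fully open) to 1 (shut), so that 0 is half open. In form: [[rx, ry, rz, dx, dy, dz, hand], ...]. A call has 1 to 8 rows; each row is the pose to reach, as a shift and turn from the pose commanded when the call began, along the tool's axes at that moment; what a row does not reach only later rows make up. A row lasts 1/12 s, in which the tool goes at most 41.7 mm and 7.16 degrees, less where a joint would pass 70% of its speed; a pose out of reach is approached as far as the arm can. A call with a gripper value outside its range is refused whole. The fingers move at their own pace and stop on an object; the grip force is fixed at half the most. Time passes only in rows, so rows that repeat a pose let the fingers close. It gives the time, the measured TCP pose, the force, the opening and the grip force at its end, in the units of the state.
- sense(): the state, without advancing time (a new reading comes with each control period).
- capture(name): name is "side" or "top" or "wrist"; returns a dict with "pixels" (384x512x3 uint8, blue, green, red), "fovy" (degrees; the focal length in pixels is half the picture's height over the tangent of half this angle, whatever the lens; pixels are square), "cx", "cy" (the principal point, pixels), "k1" (the pictures are not rectified: a ray, as slopes to the right and down, at radius r is drawn at 1 + k1 r^2 times it, then the intrinsics apply), "rvec" (rotation vector, rad) and "tvec" (3), from world to camera coordinates, as OpenCV has them. Camera axes: x right, y down, z forward; pixel columns grow to the right and rows downward; lengths in m; the calibration is good to about 2 mm. A picture is of the moment at which its call begins. There is no depth.
- finish_job(): hands the job in; it is judged then, once.
The state is a dict: "time_s": time; "joints": joint angles; "joint_velocities": joint speeds; "effort": joint torques, N m; "tcp_pos": TCP position; "ee_rot": TCP orientation; "wrist_force": force on the tool from outside, world axes, zero at the start; "moment": the same for the moment, N m; "gripper_width": opening from 0.0 (shut) to 1.0 (fully open); "gripper_force": force on a finger pad.
Only numpy, scipy, OpenCV 4.12 (cv2) and the standard library are available. Lean on these libraries where they do the work, as an engineer would, in place of code of your own. Each camera call takes 0.05 s, during which the arm holds its last target. There are 200 camera calls.

## Task

Make up the two workshop kits from the parts on the cutting mat: the yellow gear motor, the wheel and the AA battery holder go into the orange rover tray, and the blue servo and the 9 V block battery into the blue barrier-gate tray. Set every part the way up it lies now into the pocket cut for it, fully down on the pocket's coloured floor. Leave the black spare servo, the tape roll and the screwdriver where they are.

Things in the scene. Friction and masses are not known exactly. Their poses are not given: they have to be found in the camera images.
- tray_rover: Rover kit. Fixed tray, ORANGE, 130 x 270 mm (x, y), rim 15 mm high; origin: underside centre, +y to the robot's left within 0.1 rad. Black foam, top at z = 13 mm, with 5 mm deep pockets (floor at z = 8 mm) centred on x = 0: gear motor 86 x 38.5 mm (x, y) at y = +88 mm, AA holder 74 x 48 at y = 0, wheel 72 x 72 at y = -90. Finger notches 34 mm wide reach 36, 41 mm from the first two centres along y, 53 mm from the wheel's along x.
- tray_gate: Barrier-gate kit. Fixed tray, BLUE, 130 x 270 mm (x, y), rim 15 mm high; origin: underside centre, +y to the robot's left within 0.1 rad. Black foam, top at z = 13 mm, with 5 mm deep pockets (floor at z = 8 mm) centred on x = 0: servo 56 x 36 mm (x, y) at y = +60 mm, 9 V battery 64.5 x 42.5 at y = -60. Finger notches 34 mm wide reach 36 and 38 mm from the pocket centres along y, both sides.
- gear_motor: Yellow plastic gear motor with a silver motor can at its +x end, lying on its side, 70 x 22.5 x 19 mm (x, y, z); a white shaft 5 mm thick and 9 mm tall stands up from its top 23 mm from the centre towards -x. The flat yellow sides span x = -35 to +14 mm, 22.5 mm apart. About 30 g. Origin: centre of the underside, x along its length. Either way round in its pocket.
- wheel: Rover wheel lying flat: black tyre 56 mm in diameter, 26 mm high, round yellow hub face on top with a 3 mm raised boss. About 35 g. Origin: centre of the underside, z up; its yaw does not matter. Like all parts on the mat it has its neighbours to its left and right (world y), at least 85 mm away centre to centre.
- aa_holder: Black battery holder with two green-and-silver AA cells lying in it, 58 x 32 x 16 mm (x, y, z). About 60 g. Origin: centre of the underside, x along its length. It may lie either way round in its pocket.
- battery_9v: 9 V block battery lying on its broad side, black with a copper-coloured end and two small snap terminals at +x: 48.5 x 26.5 x 17.5 mm (x, y, z). About 46 g. Origin: centre of the underside, x along its length. It may lie either way round in its pocket.
- servo_blue: BLUE servo standing upright on its base: case 40 x 20 x 36 mm (x, y, z), mounting ears 54 mm over all along x at 28 mm height, white round horn (21 mm diameter, its axis at x = +10 mm) on top at 39.5 to 42 mm height. About 55 g. Origin: centre of the underside, x along its length. It may stand either way round in its pocket.
- servo_black: BLACK spare servo, same form and size as the blue one, standing upright; belongs to neither kit and stays where it is. Origin: centre of the underside.
- tape_roll: Roll of blue tape lying flat beside the trays, a ring of 90 mm outside and 72 mm inside diameter, 25 mm high; stays where it is. Origin: centre of the underside.
- screwdriver: Screwdriver with a red handle lying beside the trays, 190 mm long along its x, handle to -x, 26 mm high; stays where it is. Origin: under the middle of its length.
Mind the look-alikes: they are no part of the job. Leave any red look-alike of the gear_motor alone.

How it is judged (in metres and radians):
At the end, for the whole second after the job is handed in: Gear motor, wheel and AA holder in their pockets of the orange tray, blue servo and 9 V battery in theirs of the blue tray: each within 12 mm of its pocket's centre along both tray axes, its underside less than 2 mm above the pocket's floor, tilted less than 0.06 rad, released and at rest (x of gear_motor in the frame of tray_rover between -0.012 and 0.012 m and y of gear_motor in the frame of tray_rover between 0.076 and 0.1 m and z of gear_motor in the frame of tray_rover between 0.005 and 0.01 m and angle between each of gear_motor, aa_holder, wheel, servo_blue, battery_9v's own z axis and vertical below 0.06 rad and linear speed of each of gear_motor, aa_holder, wheel, servo_blue, battery_9v below 0.02 m/s and angular speed of each of gear_motor, aa_holder, wheel, servo_blue, battery_9v below 0.2 rad/s and x of aa_holder in the frame of tray_rover between -0.012 and 0.012 m and y of aa_holder in the frame of tray_rover between -0.012 and 0.012 m and z of aa_holder in the frame of tray_rover between 0.005 and 0.01 m and x of wheel in the frame of tray_rover between -0.012 and 0.012 m and y of wheel in the frame of tray_rover between -0.102 and -0.078 m and z of wheel in the frame of tray_rover between 0.005 and 0.01 m and x of servo_blue in the frame of tray_gate between -0.012 and 0.012 m and y of servo_blue in the frame of tray_gate between 0.048 and 0.072 m and z of servo_blue in the frame of tray_gate between 0.005 and 0.01 m and x of battery_9v in the frame of tray_gate between -0.012 and 0.012 m and y of battery_9v in the frame of tray_gate between -0.072 and -0.048 m and z of battery_9v in the frame of tray_gate between 0.005 and 0.01 m); the robot touches nothing.
It fails at once if the black spare servo is moved by more than 20 mm (distance of servo_black from where it was at the start of the episode above 0.02 m).
It fails at once if the tape roll is moved by more than 20 mm (distance of tape_roll from where it was at the start of the episode above 0.02 m).
It fails at once if the screwdriver is moved by more than 20 mm (distance of screwdriver from where it was at the start of the episode above 0.02 m).
It also fails if it takes over 112 s, if anything falls off the work surface, if the arm or the gripper's body presses on something with over 40 N, if the wrist force passes 120 N, or if a joint passes its speed limit or range.

## Working session

There is one attempt and no reset: what is moved stays moved. The work goes in short steps, Python scripts to look and compute and a tool call to move; the robot and the scene stay as the last step left them, time stands still between calls to the robot, and variables do not carry over. Pictures are saved under pics/ and viewed, at most 14 in all, crops included, and the job is handed in when it is done.

Besides the shell and the picture viewer there is one more tool, called after "Call:" as name(argument=value, ...) on one line, values as JSON. arm_command: Moves the arm, as the interface text tells. Its arguments: {"type":"object","properties":{"deltas":{"type":"array"}},"required":["deltas"]}

```bash
mkdir -p pics; cat > h.py <<'E'
import numpy as np, cv2
from station import sense, capture, finish_job, tip_reach
def cam(c):
    f=192/np.tan(np.radians(c['fovy'])/2)
    R=cv2.Rodrigues(np.array(c['rvec'],float))[0]; t=np.array(c['tvec'],float).ravel()
    return f,R,t
def px2w(c,u,v,z):
    f,R,t=cam(c); xd=np.array([(u-c['cx'])/f,(v-c['cy'])/f]); x=xd.copy()
    for _ in range(30): x=xd/(1+c['k1']*(x@x))
    d=R.T@np.array([x[0],x[1],1]); o=-R.T@t
    return o+d*(z-o[2])/d[2]
def w2px(c,p):
    f,R,t=cam(c); q=R@np.array(p,float)+t; x=q[:2]/q[2]; x=x*(1+c['k1']*(x@x))
    return x*f+[c['cx'],c['cy']]
E
python3 - <<'E'
from h import *
import pickle
print(sense(),tip_reach)
for n in ['top','side','wrist']:
    c=capture(n); pickle.dump(c,open(n+'.pkl','wb'))
    cv2.imwrite(f'pics/{n}0.png',cv2.resize(c['pixels'],(800,600),interpolation=cv2.INTER_CUBIC))
    f,R,t=cam(c);print(n,c['fovy'],c['k1'],-R.T@t)
E
```

```text
{'time_s': 0.0, 'joints': array([-6.16715618e+01,  2.20923313e+01,  3.78403277e-01, -3.06567077e-02,
       -6.84119871e+01, -1.48167016e+01]), 'joint_velocities': array([ 0.09692115, -0.0584519 , -0.01736455, -0.08623171,  0.04145058,
       -0.06229769]), 'effort': array([-3.94519129e-04, -3.90663528e+01,  1.87408894e+01,  4.22021672e+00,
        1.08807659e-02, -2.03558011e-04]), 'tcp_pos': array([ 0.14590096, -0.60707249,  0.21242938]), 'ee_rot': array([[-9.72368161e-01, -2.33451907e-01, -6.04863244e-04],
       [-2.33452677e-01,  9.72365742e-01,  2.17049358e-03],
       [ 8.14424315e-05,  2.25172579e-03, -9.99997462e-01]]), 'wrist_force': array([-0.21229773,  0.52312117,  0.10342316]), 'moment': array([ 0.01920563,  0.01389292, -0.03125393]), 'gripper_force': 0.0, 'gripper_width': 0.9957864803546872} 0.019
top 54.173221608594304 -0.048372719911416326 [0.3587218  0.02069711 1.04991611]
side 46.34431313262145 -0.0661074258455465 [-0.05940496  1.0309027   0.6953056 ]
wrist 64.20434106184615 -0.02436968306688577 [ 0.08116542 -0.62361427  0.38323615]
```

View pics/top0.png

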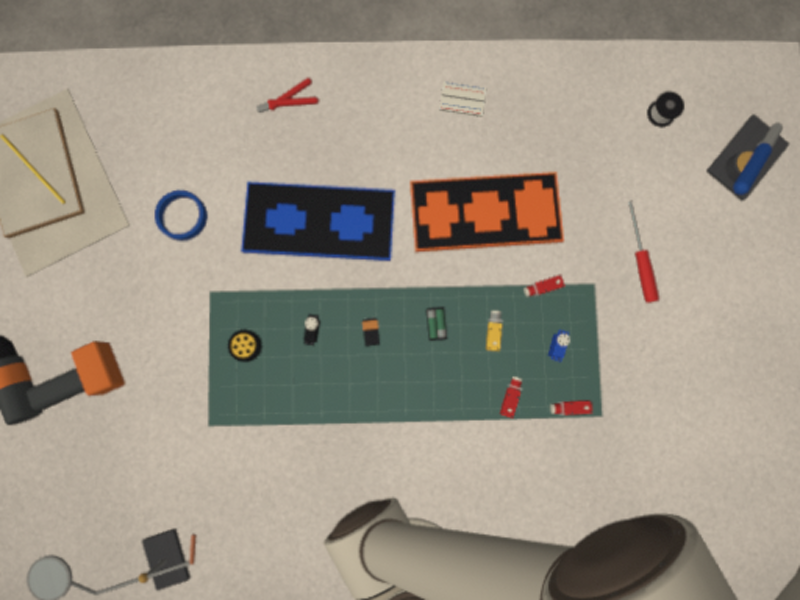

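View pics/side0.png

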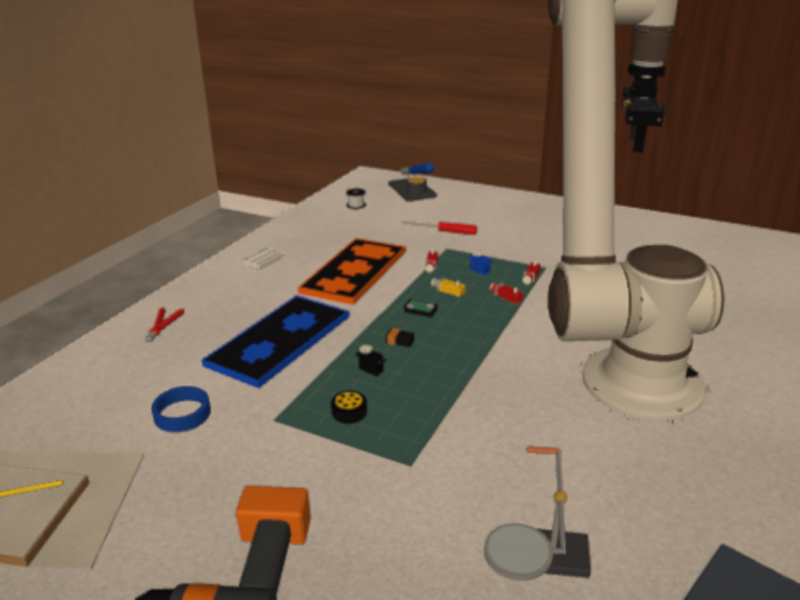

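The top view shows, left to right along the mat (800x600 pixels):
- wheel (244,345)
- black servo (311,330), stays where it is
- 9 V battery (371,331)
- AA holder (437,323)
- yellow gear motor (495,330)
- blue servo (560,346)

The three red gear-motor look-alikes are at (544,287), (512,397) and (571,408). The blue tray is at (319,221) and the orange tray at (486,212). I'll check these in one enlarged crop.

```bash
python3 - <<'E'
from h import *
import pickle
c=pickle.load(open('top.pkl','rb'));p=c['pixels']
a=cv2.resize(p[195:240,140:380],None,fx=3.33,fy=3.33,interpolation=cv2.INTER_CUBIC)
cv2.imwrite('pics/mat.png',cv2.resize(p[105:240,140:380],(800,450),interpolation=cv2.INTER_CUBIC))
E
```

```text
(no output)
```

View pics/mat.png

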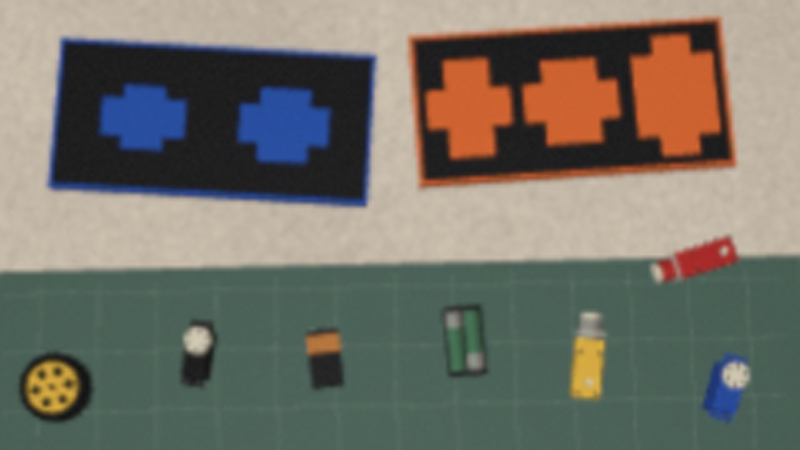

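```bash
python3 - <<'E'
from h import *
import pickle
c=pickle.load(open('top.pkl','rb'));p=c['pixels']
W=lambda x,y,z: px2w(c,140+x/3.333-.35,105+y/3.333-.35,z)[:2]
def tray(n,q,pk):
    P=np.array([W(*a,.015) for a in q]); o=P.mean(0)
    d=(P[0]-P[1])+(P[3]-P[2]); yaw=np.arctan2(-d[0],d[1]); 
    print(n,o.round(4),'yaw',yaw.round(3), np.linalg.norm(P-np.roll(P,1,0),axis=1).round(3))
    ey=d/np.linalg.norm(d)
    for k,y in pk.items(): print('  pocket',k,(o+ey*y).round(4))
tray('gate',[(63,39),(375,56),(366,206),(50,187)],dict(servo=.06,b9=-.06))
tray('rover',[(410,38),(720,19),(735,164),(421,187)],dict(motor=.088,aa=0,wheel=-.09))
hsv=cv2.cvtColor(p,cv2.COLOR_BGR2HSV)
def box(n,q,z):
    P=np.array([W(*a,z) for a in q]);d=P[0]-P[3]+P[1]-P[2]
    print(n,P.mean(0).round(4),'yaw',np.arctan2(d[1],d[0]).round(3),np.linalg.norm(P-np.roll(P,1,0),axis=1).round(3))
box('9v',[(306,332),(339,329),(343,386),(312,389)],.0175)
box('aa',[(443,308),(481,305),(487,373),(450,377)],.016)
a,b=W(587,399,.019),W(592,312,.016);print('motor',(a+b)/2,'yaw',np.arctan2(*(b-a)[::-1]),np.linalg.norm(a-b))
print('wheel',W(55,386,.013),'r',W(20,386,.02)-W(91,386,.02))
h=W(736,375,.041);e=W(717,418,.0);print('blue servo horn',h,'far base end',e)
m=cv2.inRange(hsv,(105,120,60),(130,255,255));m[:205]=0;m[240:]=0;m[:,:340]=0;m[:,370:]=0
pts=np.argwhere(m)[:,::-1].astype(np.float32);r=cv2.minAreaRect(pts);print(len(pts),r,pts.mean(0))
b=cv2.boxPoints(r);Q=np.array([px2w(c,*k,.02)[:2] for k in b]);print(Q.round(4),Q.mean(0))
print('black horn',W(198,339,.041)); print('red',W(695,260,.01))
s=sense();print('joint6')
E
```

```text
gate [0.6261 0.1491] yaw -0.079 [0.129 0.267 0.13  0.266]
  pocket servo [0.6308 0.2089]
  pocket b9 [0.6213 0.0893]
rover [ 0.6379 -0.156 ] yaw 0.052 [0.13  0.268 0.128 0.268]
  pocket motor [ 0.6333 -0.0681]
  pocket aa [ 0.6379 -0.156 ]
  pocket wheel [ 0.6426 -0.2458]
9v [0.4229 0.0578] yaw 0.071 [0.047 0.027 0.047 0.026]
aa [ 0.4357 -0.0586] yaw 0.066 [0.058 0.032 0.057 0.031]
motor [ 0.4212006  -0.16127547] yaw -0.10417691751850937 0.07264122856758291
wheel [0.40539009 0.28160943] r [0.00115798 0.05848985]
blue servo horn [ 0.40106799 -0.27613498] far base end [ 0.36702422 -0.27016136]
127 ((357.11767578125, 220.52943420410156), (10.186494827270508, 19.887920379638672), 14.03624439239502) [356.11023 222.53543]
[[ 0.3703 -0.2509]
 [ 0.4231 -0.2669]
 [ 0.4156 -0.2942]
 [ 0.3628 -0.278 ]] [ 0.39296057 -0.27250757]
black horn [0.4396961  0.15919454]
red [ 0.50015547 -0.25541175]
joint6
```

```bash
cat >> h.py <<'E'
def go(*wps):
    "waypoints (x,y,ztcp,psi): print each as shift from current pose"
    s=sense(); R=s['ee_rot']; p=s['tcp_pos']
    print('t',round(s['time_s'],2),'tcp',p.round(4),'w',round(s['gripper_width']*87,1),'F',s['wrist_force'].round(1))
    for x,y,z,a in wps:
        T=np.array([[-np.cos(a),-np.sin(a),0],[-np.sin(a),np.cos(a),0],[0,0,-1]]).T
        T=np.column_stack([[-np.cos(a),-np.sin(a),0],[-np.sin(a),np.cos(a),0],[0,0,-1.]])
        rv=cv2.Rodrigues(R.T@T)[0].ravel(); d=R.T@(np.array([x,y,z])-p)*100
        n=max(np.linalg.norm(d)/4.17,np.linalg.norm(rv)/.125)
        print(rv.round(3),d.round(2),'rows',n.round(1))
def look(name,fn,k=1.5625):
    c=capture(name); cv2.imwrite('pics/'+fn,cv2.resize(c['pixels'],None,fx=k,fy=k,interpolation=cv2.INTER_CUBIC)); 
    import pickle; pickle.dump(c,open(fn+'.pkl','wb')); return c
E
python3 -c "
from h import *
go((.3915,-.273,.13,-.294))"
```

```text
t 0.15 tcp [ 0.1459 -0.6073  0.2127] w 86.8 F [1.  0.2 0.1]
[ 0.002 -0.001  0.53 ] [-31.69  26.76   8.31] rows 10.1
```

Call:
arm_command(deltas=[[0,0,0.53,-31.7,26.8,8.3,-1],[0,0,0.53,-31.7,26.8,8.3,-1],[0,0,0.53,-31.7,26.8,8.3,-1],[0,0,0.53,-31.7,26.8,8.3,-1],[0,0,0.53,-31.7,26.8,8.3,-1],[0,0,0.53,-31.7,26.8,8.3,-1],[0,0,0.53,-31.7,26.8,8.3,-1],[0,0,0.53,-31.7,26.8,8.3,-1]])

```text
time_s: 0.82
tcp_pos: [0.3345, -0.3502, 0.1498]
ee_rot: [[-0.957, 0.29, 0.0], [0.29, 0.957, -0.0], [-0.0, 0.0, -1.0]]
wrist_force: [0.9, -0.7, -0.3]
gripper_width: 0.999
gripper_force: 0.0
```

```bash
python3 -c "
from h import *
go((.3915,-.273,.13,-.294))"
```

```text
t 0.82 tcp [ 0.3345 -0.3502  0.1498] w 86.9 F [ 0.9 -0.7 -0.3]
[ 0.  0. -0.] [-3.21  9.04  1.98] rows 2.3
```

Call:
arm_command(deltas=[[0,0,0,-3,8,1.9,-1],[0,0,0,-3,8,1.9,-1],[0,0,0,-3,8,1.9,-1],[0,0,0,-3,8,1.9,-1],[0,0,0,-3,8,1.9,-1]])

```text
time_s: 1.23
tcp_pos: [0.3858, -0.2839, 0.131]
ee_rot: [[-0.957, 0.289, -0.001], [0.289, 0.957, 0.0], [0.001, -0.0, -1.0]]
wrist_force: [0.2, -0.6, 0.5]
gripper_width: 1.001
gripper_force: 0.0
```

```bash
python3 -c "
from h import *
go((.3915,-.273,.029,-.294))
c=look('wrist','w1.png')
for q in [(.3915,-.273,.036),(.3915,-.273,0),(.4011,-.2761,.042)]: print(w2px(c,q)*1.5625)"
```

```text
t 1.23 tcp [ 0.3858 -0.2839  0.131 ] w 87.1 F [ 0.2 -0.6  0.5]
[-0.    -0.001  0.001] [-0.24  1.21 10.2 ] rows 2.5
[426.02920796 294.88349486]
[423.68644403 280.92249806]
[425.92609075 314.75134537]
```

View pics/w1.png

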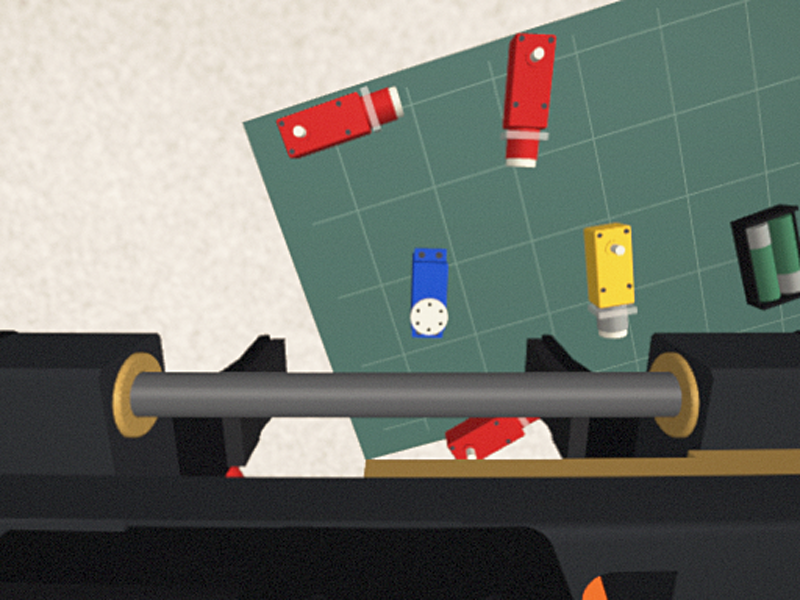

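The wrist view shows the blue servo with its horn at (429,317). The prediction was (426,315), so it agrees, and the servo is aligned with the jaws. The yellow motor is at (609,275), and the red look-alikes are clear of it. I'll descend and grip.

Call:
arm_command(deltas=[[0,0,0,-0.25,1.2,0,-1],[0,0,0,-0.25,1.2,3,-1],[0,0,0,-0.25,1.2,7,-1],[0,0,0,-0.25,1.2,10.1,-1],[0,0,0,-0.25,1.2,10.1,-1],[0,0,0,-0.25,1.2,10.1,1],[0,0,0,-0.25,1.2,10.1,1],[0,0,0,-0.25,1.2,10.1,1]])

```text
time_s: 1.95
tcp_pos: [0.3932, -0.2745, 0.0323]
ee_rot: [[-0.957, 0.291, 0.004], [0.291, 0.957, -0.002], [-0.005, -0.0, -1.0]]
wrist_force: [0.1, 0.2, 0.5]
gripper_width: 0.852
gripper_force: 0.0
```

Call:
arm_command(deltas=[[0,0,0,0,0,0,1],[0,0,0,0,0,0,1],[0,0,0,0,0,0,1]])

```text
time_s: 2.2
tcp_pos: [0.3923, -0.2735, 0.0312]
ee_rot: [[-0.957, 0.29, 0.002], [0.29, 0.957, -0.001], [-0.002, 0.0, -1.0]]
wrist_force: [0.1, 0.6, 0.3]
gripper_width: 0.627
gripper_force: 0.0
```

Call:
arm_command(deltas=[[0,0,0,0,0,0.1,1],[0,0,0,0,0,0.1,1],[0,0,0,0,0,0.1,1],[0,0,0,0,0,0.1,1],[0,0,0,0,0,0.1,1],[0,0,0,0,0,0.1,1],[0,0,0,0,0,0.1,1],[0,0,0,0,0,0.1,1]])

```text
time_s: 2.87
tcp_pos: [0.3916, -0.2733, 0.0291]
ee_rot: [[-0.957, 0.29, -0.0], [0.29, 0.957, 0.0], [0.0, 0.0, -1.0]]
wrist_force: [-0.0, 0.8, 0.6]
gripper_width: 0.174
gripper_force: 29.8
```

```bash
python3 -c "
from h import *
go((.3915,-.273,.12,-.294),(.6308,.2089,.12,-.079),(.6308,.2089,.039,-.079))"
```

```text
t 2.87 tcp [ 0.3916 -0.2733  0.0291] w 15.1 F [-0.   0.8  0.6]
[ 0. -0. -0.] [ 0.02  0.03 -9.09] rows 2.2
[ 0.    -0.    -0.215] [-8.91 53.09 -9.09] rows 13.1
[ 0.    -0.    -0.215] [-8.91 53.09 -0.99] rows 12.9
```

Call:
arm_command(deltas=[[0,0,0,0,0,-4,1],[0,0,0,0,0,-8,1],[0,0,0,0,0.5,-9.5,1],[0,0,-0.215,-8.9,53.1,-9.5,1],[0,0,-0.215,-8.9,53.1,-9.5,1],[0,0,-0.215,-8.9,53.1,-9.5,1],[0,0,-0.215,-8.9,53.1,-9.5,1],[0,0,-0.215,-8.9,53.1,-9.5,1]])

```text
time_s: 3.53
tcp_pos: [0.4863, -0.0802, 0.1243]
ee_rot: [[-0.997, 0.079, 0.0], [0.079, 0.997, 0.0], [-0.0, 0.0, -1.0]]
wrist_force: [0.8, 0.2, -0.2]
gripper_width: 0.171
gripper_force: 29.7
```

```bash
python3 -c "
from h import *
go((.6308,.2089,.12,-.079))"
```

```text
t 3.53 tcp [ 0.4863 -0.0802  0.1243] w 14.9 F [ 0.8  0.2 -0.2]
[ 0.  0. -0.] [-12.11  29.97   0.44] rows 7.8
```

Call:
arm_command(deltas=[[0,0,0,-11.8,29,0.4,1],[0,0,0,-11.8,29,0.4,1],[0,0,0,-11.8,29,0.4,1],[0,0,0,-11.8,29,0.4,1],[0,0,0,-11.8,29,0.4,1],[0,0,0,-11.8,29,0.4,1],[0,0,0,-11.8,29,0.4,1],[0,0,0,-11.8,29,0.4,1]])

```text
time_s: 4.2
tcp_pos: [0.6281, 0.2018, 0.1193]
ee_rot: [[-0.997, 0.076, 0.001], [0.076, 0.997, 0.001], [-0.001, 0.001, -1.0]]
wrist_force: [1.3, -0.9, -0.7]
gripper_width: 0.171
gripper_force: 29.7
```

Call:
arm_command(deltas=[[0,0,0,0,0,0,1],[0,0,0,0,0,0,1]])

```text
time_s: 4.37
tcp_pos: [0.6262, 0.1988, 0.1188]
ee_rot: [[-0.997, 0.078, -0.002], [0.078, 0.997, -0.001], [0.002, -0.001, -1.0]]
wrist_force: [0.1, -0.0, -0.6]
gripper_width: 0.171
gripper_force: 29.7
```

```bash
python3 -c "
from h import *
go((.6308,.2089,.038,-.079))
c=look('wrist','w2.png')
for q in [(.6308,.2089,.008),(.6213,.0893,.008)]: print(w2px(c,q)*1.5625)"
```

```text
t 4.37 tcp [0.6262 0.1988 0.1188] w 14.9 F [ 0.1 -0.  -0.6]
[-0.001 -0.002  0.001] [-0.39  1.05  8.08] rows 2.0
[422.71935033 290.92285934]
[225.66831842 290.47478201]
```

View pics/w2.png

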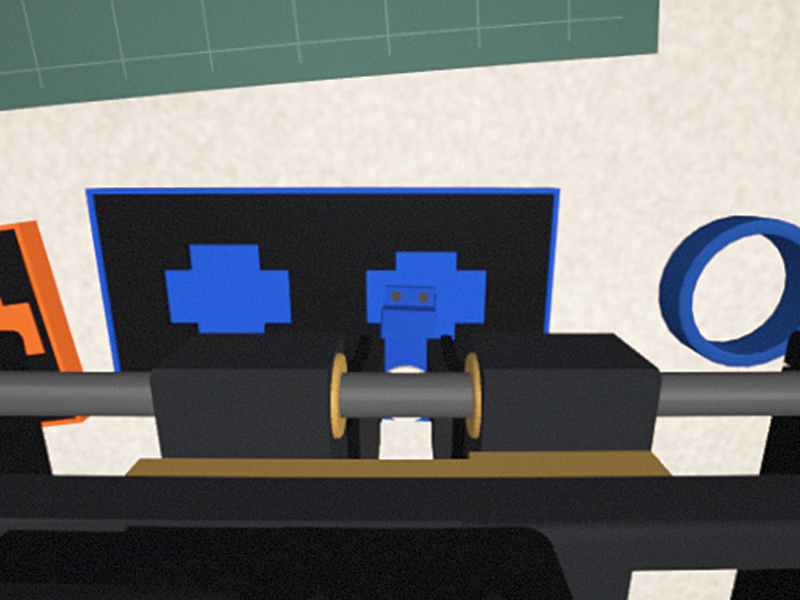

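The servo hangs upright in the jaws at (410,330). The servo pocket is centred near (426,293) against a prediction of (423,291), about 2 mm off, so I'll shift slightly, then lower and release.

Call:
arm_command(deltas=[[0,0,0,-0.4,1.15,0,1],[0,0,0,-0.4,1.15,3,1],[0,0,0,-0.4,1.15,6,1],[0,0,0,-0.4,1.15,7.6,1],[0,0,0,-0.4,1.15,8.1,1],[0,0,0,-0.4,1.15,8.1,1],[0,0,0,-0.4,1.15,8.1,1],[0,0,0,-0.4,1.15,8.1,1]])

```text
time_s: 5.08
tcp_pos: [0.6323, 0.209, 0.0407]
ee_rot: [[-0.997, 0.079, 0.002], [0.079, 0.997, 0.001], [-0.002, 0.001, -1.0]]
wrist_force: [0.1, -0.2, -0.4]
gripper_width: 0.175
gripper_force: 29.7
```

Call:
arm_command(deltas=[[0,0,0,0,0,0.05,0.3],[0,0,0,0,0,0.05,0.1],[0,0,0,0,0,0.05,0],[0,0,0,0,0,0.05,0],[0,0,0,0,0,0.05,0]])

```text
time_s: 5.5
tcp_pos: [0.6315, 0.2089, 0.0389]
ee_rot: [[-0.997, 0.079, 0.0], [0.079, 0.997, 0.0], [-0.0, 0.0, -1.0]]
wrist_force: [0.1, 0.2, -0.7]
gripper_width: 0.452
gripper_force: 0.0
```

```bash
python3 -c "
from h import *
go((.4229,.0578,.12,.071))"
```

```text
t 5.5 tcp [0.6315 0.2089 0.0389] w 39.3 F [ 0.1  0.2 -0.7]
[ 0.    0.   -0.15] [ 19.6  -16.71  -8.12] rows 6.5
```

Call:
arm_command(deltas=[[0,0,0,0,0,-3,0],[0,0,0,0,0,-7,0],[0,0,0,0,0,-8.1,0],[0,0,-0.15,19.6,-16.7,-8.1,-0.5],[0,0,-0.15,19.6,-16.7,-8.1,-0.5],[0,0,-0.15,19.6,-16.7,-8.1,-0.5],[0,0,-0.15,19.6,-16.7,-8.1,-0.5],[0,0,-0.15,19.6,-16.7,-8.1,-0.5]])

```text
time_s: 6.17
tcp_pos: [0.4611, 0.0857, 0.1198]
ee_rot: [[-0.997, -0.071, 0.001], [-0.071, 0.997, 0.0], [-0.001, 0.0, -1.0]]
wrist_force: [0.8, -1.0, -0.0]
gripper_width: 0.735
gripper_force: 0.0
```

```bash
python3 -c "
from h import *
go((.4229,.0578,.10,.071))
c=look('top','t2.png')"
```

```text
t 6.17 tcp [0.4611 0.0857 0.1198] w 63.9 F [ 0.8 -1.  -0. ]
[0.    0.001 0.   ] [ 4.01 -2.51  1.97] rows 1.2
```

Call:
arm_command(deltas=[[0,0,0,3.5,-2.2,2,-0.5],[0,0,0,3.5,-2.2,2,-0.5],[0,0,0,3.5,-2.2,2,-0.5],[0,0,0,3.5,-2.2,2,-0.5]])

```text
time_s: 6.55
tcp_pos: [0.4304, 0.0627, 0.1004]
ee_rot: [[-0.997, -0.071, 0.002], [-0.071, 0.997, 0.001], [-0.002, 0.0, -1.0]]
wrist_force: [-0.1, 0.5, 1.3]
gripper_width: 0.751
gripper_force: 0.0
```

```bash
python3 -c "
from h import *
go((.4229,.0578,.025,.071))
c=look('wrist','w3.png')
for q in [(.4229,.0578,.0175),(.4357,-.0586,.016)]: print(w2px(c,q)*1.5625)"
```

```text
t 6.55 tcp [0.4304 0.0627 0.1004] w 65.3 F [-0.1  0.5  1.3]
[0.    0.002 0.   ] [ 0.8  -0.44  7.53] rows 1.8
[397.45904059 282.10190993]
[185.60037444 289.37005333]
```

View pics/w3.png

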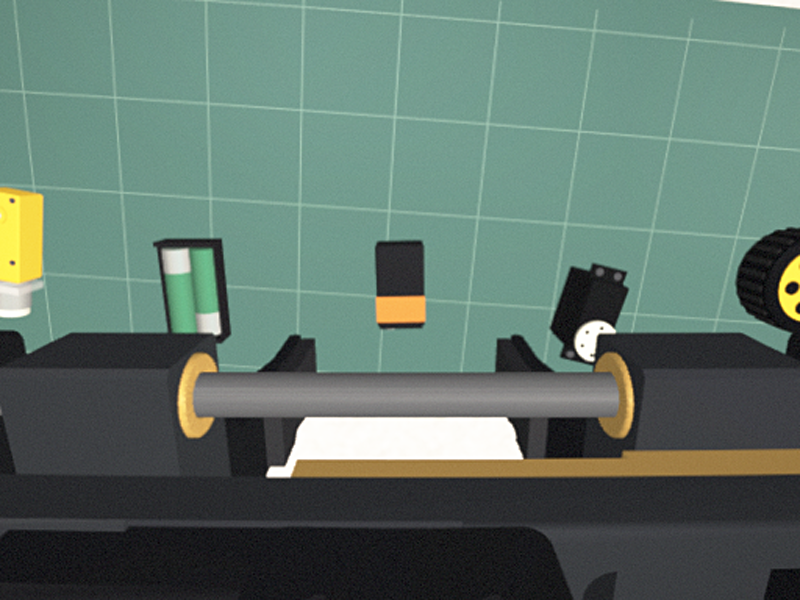

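The 9 V battery is at (400,284) against a prediction of (397,282). Its neighbours are clear: black servo at (592,312), AA holder at (193,289).

Call:
arm_command(deltas=[[0,0,0,0.8,-0.35,0,-0.4],[0,0,0,0.8,-0.35,3,-0.4],[0,0,0,0.8,-0.35,6,-0.4],[0,0,0,0.8,-0.35,7.5,-0.4],[0,0,0,0.8,-0.35,7.5,-0.4],[0,0,0,0.8,-0.35,7.5,0],[0,0,0,0.8,-0.35,7.5,1],[0,0,0,0.8,-0.35,7.5,1]])

```text
time_s: 7.27
tcp_pos: [0.4228, 0.0589, 0.0258]
ee_rot: [[-0.997, -0.071, 0.003], [-0.071, 0.997, 0.001], [-0.003, 0.001, -1.0]]
wrist_force: [0.1, 0.0, 0.6]
gripper_width: 0.554
gripper_force: 0.0
```

Call:
arm_command(deltas=[[0,0,0,0,0,0,1],[0,0,0,0,0,0,1],[0,0,0,0,0,0,1],[0,0,0,0,0,0,1],[0,0,0,0,0,0,1],[0,0,0,0,0,0,1],[0,0,0,0,0,0,1]])

```text
time_s: 7.85
tcp_pos: [0.4215, 0.0582, 0.0246]
ee_rot: [[-0.997, -0.071, -0.0], [-0.071, 0.997, -0.0], [0.0, -0.0, -1.0]]
wrist_force: [0.2, 0.8, 0.4]
gripper_width: 0.049
gripper_force: 0.0
```

```bash
python3 -c "
from h import *
go((.6213,.0903,.10,-.079),(.6213,.0903,.034,-.079))"
```

```text
t 7.85 tcp [0.4215 0.0582 0.0246] w 4.2 F [0.2 0.8 0.4]
[-0.   -0.    0.15] [-20.15   1.79  -7.54] rows 5.2
[-0.   -0.    0.15] [-20.15   1.79  -0.94] rows 4.9
```

```bash
python3 -c "
from h import *
c=look('wrist','w4.png')
s=look('side','s4.png')
a=cv2.imread('pics/w4.png')[150:500,200:650]
u,v=w2px(s,(.4229,.0578,.02)); u,v=int(u),int(v); b=cv2.resize(s['pixels'][v-50:v+50,u-50:u+50],(350,350),interpolation=cv2.INTER_CUBIC)
cv2.imwrite('pics/m4.png',np.hstack([a,b]))"
```

```text
(no output)
```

View pics/m4.png

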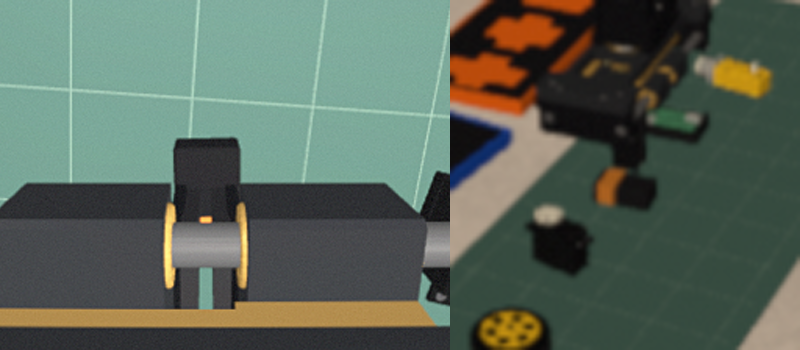

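```bash
python3 -c "
from h import *
import pickle
c=pickle.load(open('w4.png.pkl','rb')); s=pickle.load(open('s4.png.pkl','rb'))
st=sense(); p=st['tcp_pos'];tip=p-[0,0,.019]; print(st['time_s'],p,st['gripper_width'],st['gripper_force'])
u,v=[int(k) for k in w2px(s,(.4229,.0578,.02))]
S=lambda q:((w2px(s,q)-[u-50,v-50])*3.5+[450,0]).round()
Wc=lambda q:(w2px(c,q)*1.5625-[200,150]).round()
for n,q in dict(tip=tip,tcp=p,bat=(.4229,.0583,.0175),batfar=(.399,.0583,.0175),batnear=(.447,.0583,.0175)).items(): print(n,S(q),Wc(q))
"
```

```text
7.95 [0.42156878 0.05821539 0.02459762] 0.01873836279158456 0.0
tip [627. 192.] [206. 185.]
tcp [627. 172.] [206. 202.]
bat [626. 180.] [206. 198.]
batfar [652. 186.] [210. 140.]
batnear [599. 173.] [202. 254.]
```

```bash
python3 -c "
from h import *
import pickle
s=pickle.load(open('s4.png.pkl','rb'))
u,v=[int(k) for k in w2px(s,(.4229,.0578,.02))]
b=cv2.resize(s['pixels'][v-30:v+15,u-25:u+35],None,fx=10,fy=10,interpolation=cv2.INTER_CUBIC)
b=cv2.convertScaleAbs(b,alpha=1.6,beta=20)
cv2.imwrite('pics/z4.png',b)
for z in (0,.01,.02,.03,.04): print(z,(w2px(s,(.4215,.0582,z))-[u-25,v-30])*10)
"
```

```text
0 [257.47284987 365.75823318]
0.01 [257.1532035  336.24954705]
0.02 [256.83086365 306.51157805]
0.03 [256.50580214 276.54216969]
0.04 [256.17799054 246.33914785]
```

View pics/z4.png

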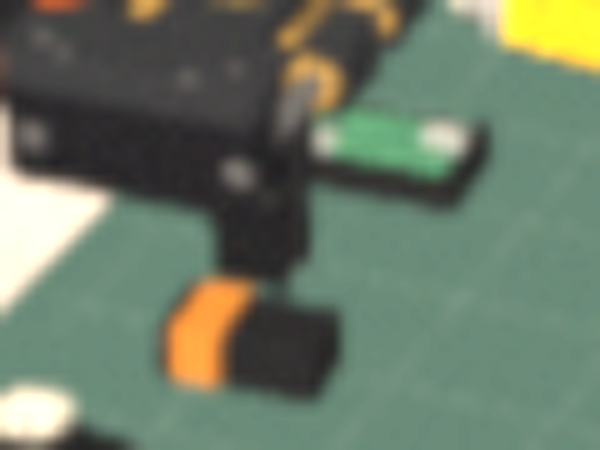

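```bash
python3 -c "
import station
print(station.tip_reach, [a for a in dir(station) if a[0]!='_'])
from h import *; go((.4225,.0583,.025,.071))"
```

```text
0.019 ['PlanningError', 'capture', 'finish_job', 'sense', 'tip_reach']
t 7.95 tcp [0.4216 0.0582 0.0246] w 1.6 F [-0.  -1.  -0.5]
[-0. -0. -0.] [-0.09  0.   -0.04] rows 0.0
```

Call:
arm_command(deltas=[[0,0,0,0,0,0,-0.2],[0,0,0,0,0,0,-0.2],[0,0,0,0,0,0,-0.2],[0,0,0,0,0,0,-0.2],[0,0,0,0,0,0,-0.2],[0,0,0,0,0,0,-0.2],[0,0,0,0,0,0,-0.2],[0,0,0,0,0,0,-0.2]])

```text
time_s: 8.62
tcp_pos: [0.4216, 0.0582, 0.0246]
ee_rot: [[-0.997, -0.071, 0.0], [-0.071, 0.997, -0.0], [-0.0, -0.0, -1.0]]
wrist_force: [-0.7, 0.6, -0.2]
gripper_width: 0.536
gripper_force: 0.0
```

```bash
python3 -c "
from h import *
go((.4225,.0583,.025,.071))
s=look('side','s5.png')
u,v=[int(k) for k in w2px(s,(.4229,.0578,.02))]
b=cv2.resize(s['pixels'][v-30:v+20,u-35:u+35],None,fx=8,fy=8,interpolation=cv2.INTER_CUBIC)
b=cv2.convertScaleAbs(b,alpha=1.6,beta=20)
cv2.imwrite('pics/z5.png',b)
for y in (.0582+.026,.0582-.026):
  for z in (0,.005,.02,.03,.04): print(y,z,(w2px(s,(.4215,y,z))-[u-35,v-30])*8)
"
```

```text
t 8.62 tcp [0.4216 0.0582 0.0246] w 46.6 F [-0.7  0.6 -0.2]
[-0.  0. -0.] [-0.09  0.   -0.04] rows 0.0
0.0842 0 [253.71328656 328.62508304]
0.0842 0.005 [253.52067136 316.72784769]
0.0842 0.02 [252.93829214 280.75331987]
0.0842 0.03 [252.54622542 256.53234626]
0.0842 0.04 [252.15107381 232.11887156]
0.032200000000000006 0 [317.24596426 257.6955466 ]
0.032200000000000006 0.005 [317.17923851 246.03054833]
0.032200000000000006 0.02 [316.97701099 210.76864976]
0.032200000000000006 0.03 [316.84046258 187.0362523 ]
0.032200000000000006 0.04 [316.70250973 163.12235882]
```

View pics/z5.png

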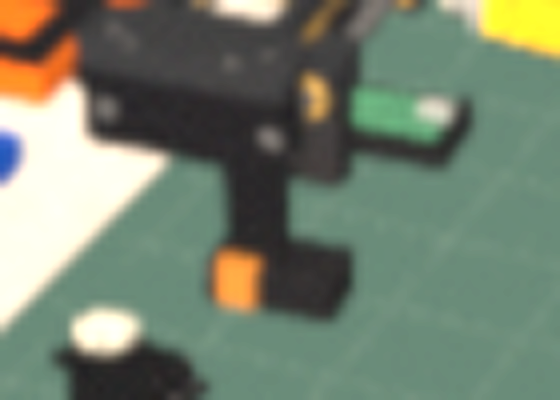

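The side view shows the open fingertips ending near z ≈ 0.03, above the battery, while `sense()` and `tip_reach` imply 0.006. The tips are about 23 mm higher than the state says, so I'll go down in small steps and watch the force.

Call:
arm_command(deltas=[[0,0,0,0,0,0.5,-0.2],[0,0,0,0,0,1.0,-0.2],[0,0,0,0,0,1.2,-0.2],[0,0,0,0,0,1.2,-0.2]])

```text
time_s: 9.0
tcp_pos: [0.421, 0.0579, 0.0118]
ee_rot: [[-0.998, -0.071, -0.002], [-0.071, 0.998, -0.001], [0.002, -0.001, -1.0]]
wrist_force: [0.3, 0.4, -0.4]
gripper_width: 0.596
gripper_force: 0.0
```

```bash
python3 -c "
from h import *
go((.4225,.0583,.025,.071))
s=look('side','s6.png')
u,v=[int(k) for k in w2px(s,(.4229,.0578,.02))]
b=cv2.resize(s['pixels'][v-30:v+20,u-35:u+35],None,fx=8,fy=8,interpolation=cv2.INTER_CUBIC)
b=cv2.convertScaleAbs(b,alpha=1.6,beta=20)
cv2.imwrite('pics/z6.png',b)"
```

```text
t 9.0 tcp [0.421  0.0579 0.0118] w 51.9 F [ 0.3  0.4 -0.4]
[-0.001 -0.002 -0.   ] [-0.15  0.03 -1.32] rows 0.3
```

View pics/z6.png

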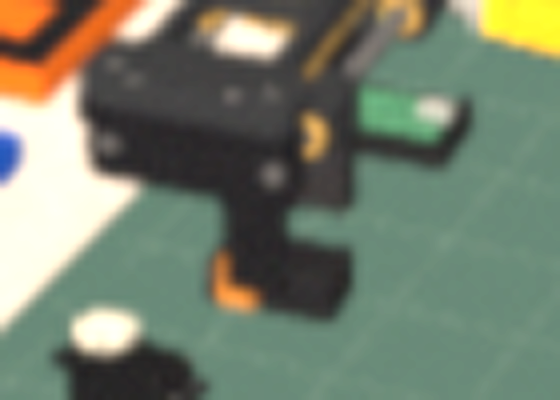

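The near fingertip is now at about (250,290), z ≈ 0.017, with no contact. So the tips sit about 5 mm above the reported TCP, and I'll apply that offset from here on.

Call:
arm_command(deltas=[[0,0,0,-0.1,0,0.4,-0.2],[0,0,0,-0.1,0,0.8,-0.2],[0,0,0,-0.1,0,0.8,-0.2],[0,0,0,-0.1,0,0.8,-0.2]])

```text
time_s: 9.38
tcp_pos: [0.4224, 0.0582, 0.0043]
ee_rot: [[-0.997, -0.071, -0.001], [-0.071, 0.997, -0.0], [0.001, -0.0, -1.0]]
wrist_force: [-0.2, 0.1, 0.7]
gripper_width: 0.6
gripper_force: 0.0
```

Call:
arm_command(deltas=[[0,0,0,0,0,0,1],[0,0,0,0,0,0,1],[0,0,0,0,0,0,1],[0,0,0,0,0,0,1],[0,0,0,0,0,0,1],[0,0,0,0,0,0,1],[0,0,0,0,0,0,1],[0,0,0,0,0,0,1]])

```text
time_s: 10.05
tcp_pos: [0.4227, 0.0584, 0.0047]
ee_rot: [[-0.997, -0.071, 0.0], [-0.071, 0.997, 0.0], [-0.0, 0.0, -1.0]]
wrist_force: [-0.4, -0.8, 1.7]
gripper_width: 0.298
gripper_force: 30.0
```

```bash
python3 -c "
from h import *
go((.6213,.0903,.08,-.079),(.6213,.0903,.0125,-.079))"
```

```text
t 10.05 tcp [0.4227 0.0584 0.0047] w 25.9 F [-0.4 -0.8  1.7]
[0.   0.   0.15] [-20.04   1.78  -7.52] rows 5.2
[0.   0.   0.15] [-20.04   1.78  -0.77] rows 4.8
```

Call:
arm_command(deltas=[[0,0,0,0,0,-3,1],[0,0,0,0,0,-6,1],[0,0,0.15,-20,1.8,-7.5,1],[0,0,0.15,-20,1.8,-7.5,1],[0,0,0.15,-20,1.8,-7.5,1],[0,0,0.15,-20,1.8,-7.5,1],[0,0,0.15,-20,1.8,-7.5,1],[0,0,0.15,-20,1.8,-7.5,1]])

```text
time_s: 10.72
tcp_pos: [0.6274, 0.0915, 0.0794]
ee_rot: [[-0.997, 0.079, 0.006], [0.079, 0.997, 0.001], [-0.006, 0.001, -1.0]]
wrist_force: [0.3, -0.3, -0.3]
gripper_width: 0.297
gripper_force: 30.0
```

Call:
arm_command(deltas=[[0,0,0,0,0,0,1],[0,0,0,0,0,0,1]])

```text
time_s: 10.88
tcp_pos: [0.6195, 0.09, 0.0785]
ee_rot: [[-0.997, 0.08, -0.003], [0.08, 0.997, -0.001], [0.003, -0.001, -1.0]]
wrist_force: [-0.4, -0.6, 0.5]
gripper_width: 0.294
gripper_force: 30.0
```

```bash
python3 -c "
from h import *
go((.6213,.0903,.0135,-.079))
c=look('wrist','w7.png')
for q in [(.6308,.2089,.008),(.6213,.0893,.008)]: print(w2px(c,q)*1.5625)"
```

```text
t 10.88 tcp [0.6195 0.09   0.0785] w 25.6 F [-0.4 -0.6  0.5]
[-0.001 -0.003 -0.001] [-0.2   0.05  6.5 ] rows 1.6
[632.12328175 306.11968775]
[404.41830698 306.13101612]
```

View pics/w7.png

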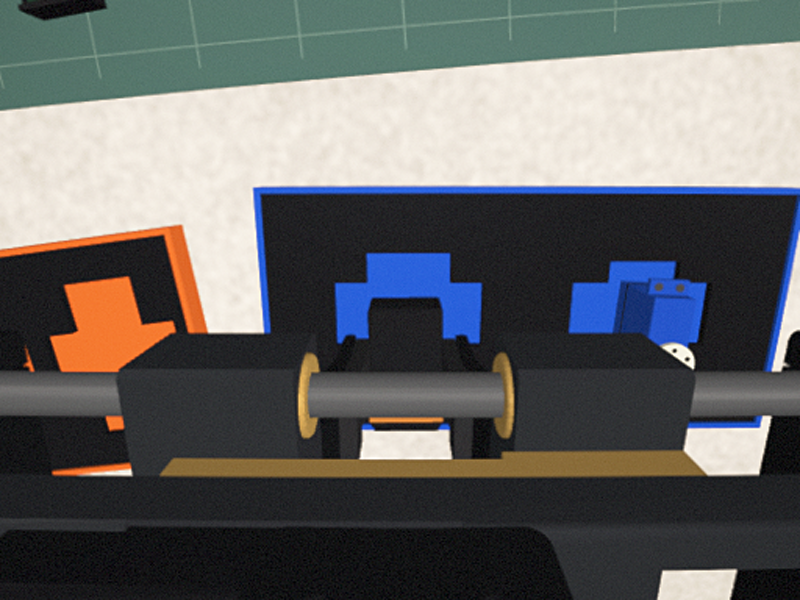

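The servo stands upright in its pocket (base about (633,310)). The battery hangs over its pocket, which is centred at u ≈ 408. I'll lower and release.

Call:
arm_command(deltas=[[0,0,0,-0.2,0.15,1.5,1],[0,0,0,-0.2,0.15,4,1],[0,0,0,-0.2,0.15,5.8,1],[0,0,0,-0.2,0.15,6.45,1],[0,0,0,-0.2,0.15,6.5,1],[0,0,0,-0.2,0.15,6.5,1],[0,0,0,-0.2,0.15,6.5,1]])

```text
time_s: 11.52
tcp_pos: [0.6232, 0.092, 0.0157]
ee_rot: [[-0.997, 0.079, 0.002], [0.079, 0.997, 0.0], [-0.002, 0.001, -1.0]]
wrist_force: [0.0, 0.3, -0.6]
gripper_width: 0.295
gripper_force: 30.0
```

Call:
arm_command(deltas=[[0,0,0,0,0,0,0.2],[0,0,0,0,0,0,0.1],[0,0,0,0,0,0,0],[0,0,0,0,0,0,0],[0,0,0,0,0,-2,0],[0,0,0,0,0,-5,-0.3],[0,0,0,0,0,-7,-0.3],[0,0,0,0,0,-7,-0.3]])

```text
time_s: 12.18
tcp_pos: [0.6263, 0.0926, 0.09]
ee_rot: [[-0.997, 0.078, 0.01], [0.078, 0.997, 0.002], [-0.009, 0.003, -1.0]]
wrist_force: [0.3, 0.7, -0.1]
gripper_width: 0.624
gripper_force: 0.0
```

```bash
python3 -c "
from h import *
go((.4357,-.0575,.08,.066))"
```

```text
t 12.18 tcp [0.6263 0.0926 0.09  ] w 54.3 F [ 0.3  0.7 -0.1]
[ 0.002  0.01  -0.144] [ 17.84 -16.45   0.78] rows 5.8
```

Call:
arm_command(deltas=[[0,0,-0.144,17.8,-16.5,0.8,-0.5],[0,0,-0.144,17.8,-16.5,0.8,-0.5],[0,0,-0.144,17.8,-16.5,0.8,-0.5],[0,0,-0.144,17.8,-16.5,0.8,-0.5],[0,0,-0.144,17.8,-16.5,0.8,-0.5],[0,0,-0.144,17.8,-16.5,0.8,-0.5],[0,0,-0.144,17.8,-16.5,0.8,-0.5],[0,0,-0.144,17.8,-16.5,0.8,-0.5]])

```text
time_s: 12.85
tcp_pos: [0.4308, -0.0597, 0.0767]
ee_rot: [[-0.998, -0.063, -0.0], [-0.063, 0.998, -0.0], [0.0, -0.0, -1.0]]
wrist_force: [0.8, 1.1, 0.4]
gripper_width: 0.748
gripper_force: 0.0
```

```bash
python3 -c "
from h import *
go((.4357,-.0575,.005,.066))
c=look('wrist','w8.png')
for q in [(.4357,-.0586,.016),(.4212,-.1613,.019)]: print(w2px(c,q)*1.5625)"
```

```text
t 12.85 tcp [ 0.4308 -0.0597  0.0767] w 65.1 F [0.8 1.1 0.4]
[-0.    -0.    -0.003] [-0.5   0.19  7.17] rows 1.7
[407.2418174  316.97021208]
[200.50527043 277.78927048]
```

View pics/w8.png

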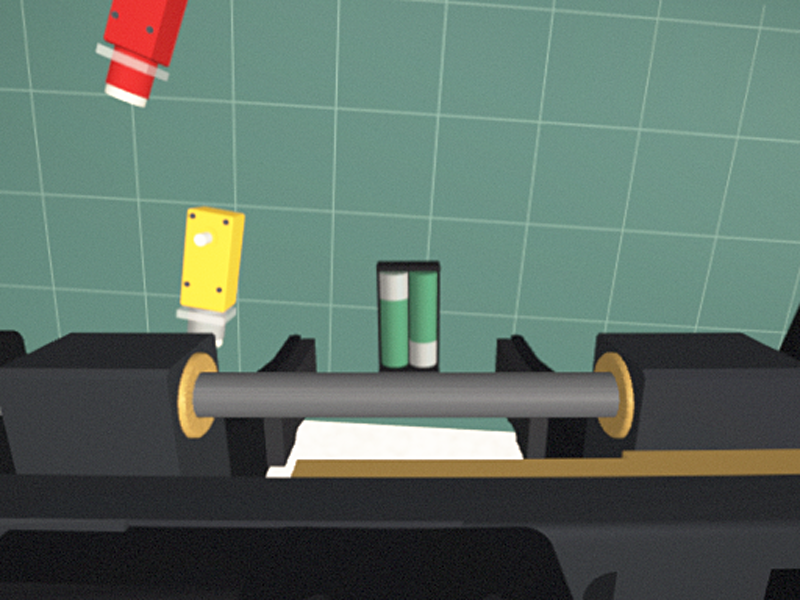

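The AA holder is at (408,317), as predicted. The yellow motor at (207,278) is clear. Gripping.

Call:
arm_command(deltas=[[0,0,0,-0.5,0.15,1.5,-0.5],[0,0,0,-0.5,0.15,4.5,-0.4],[0,0,0,-0.5,0.15,6.5,-0.3],[0,0,0,-0.5,0.15,7.1,-0.3],[0,0,0,-0.5,0.15,7.2,-0.3],[0,0,0,-0.5,0.15,7.2,-0.3],[0,0,0,-0.5,0.15,7.2,1],[0,0,0,-0.5,0.15,7.2,1]])

```text
time_s: 13.57
tcp_pos: [0.4385, -0.0565, 0.0057]
ee_rot: [[-0.998, -0.065, 0.003], [-0.065, 0.998, 0.001], [-0.003, 0.0, -1.0]]
wrist_force: [0.8, 0.2, 0.4]
gripper_width: 0.571
gripper_force: 0.0
```

Call:
arm_command(deltas=[[0,0,0,0,0,0,1],[0,0,0,0,0,0,1],[0,0,0,0,0,0,1],[0,0,0,0,0,0,1],[0,0,0,0,0,0,1],[0,0,0,0,0,0,1]])

```text
time_s: 14.07
tcp_pos: [0.4377, -0.0568, 0.0051]
ee_rot: [[-0.998, -0.065, 0.001], [-0.065, 0.998, 0.0], [-0.001, 0.0, -1.0]]
wrist_force: [-0.6, 1.3, 6.1]
gripper_width: 0.351
gripper_force: 30.0
```

```bash
python3 -c "
from h import *
go((.638,-.155,.08,.052))"
```

```text
t 14.07 tcp [ 0.4377 -0.0568  0.0051] w 30.5 F [-0.6  1.3  6.1]
[0.    0.001 0.013] [-19.36 -11.1   -7.47] rows 5.6
```

Call:
arm_command(deltas=[[0,0,0,0,0,-3,1],[0,0,0,0,0,-6,1],[0,0,0.013,-19.5,-11.1,-7.5,1],[0,0,0.013,-19.5,-11.1,-7.5,1],[0,0,0.013,-19.5,-11.1,-7.5,1],[0,0,0.013,-19.5,-11.1,-7.5,1],[0,0,0.013,-19.5,-11.1,-7.5,1],[0,0,0.013,-19.5,-11.1,-7.5,1]])

```text
time_s: 14.73
tcp_pos: [0.6434, -0.1575, 0.0792]
ee_rot: [[-0.999, -0.051, 0.003], [-0.051, 0.999, -0.001], [-0.003, -0.001, -1.0]]
wrist_force: [0.7, 0.0, -0.4]
gripper_width: 0.351
gripper_force: 30.0
```

Call:
arm_command(deltas=[[0,0,0,0,0,0,1],[0,0,0,0,0,0,1],[0,0,0,0,0,0,1]])

```text
time_s: 14.98
tcp_pos: [0.6375, -0.1546, 0.0786]
ee_rot: [[-0.999, -0.051, -0.003], [-0.051, 0.999, 0.001], [0.003, 0.001, -1.0]]
wrist_force: [-0.2, 0.1, -1.3]
gripper_width: 0.352
gripper_force: 30.0
```

```bash
python3 -c "
from h import *
go((.6395,-.155,.014,.052))
c=look('wrist','w9.png')
for q in [(.6379,-.156,.008),(.6333,-.0681,.008)]: print(w2px(c,q)*1.5625)"
```

```text
t 14.98 tcp [ 0.6375 -0.1546  0.0786] w 30.6 F [-0.2  0.1 -1.3]
[ 0.001 -0.003 -0.001] [-0.21 -0.05  6.46] rows 1.5
[402.86307136 303.32222222]
[570.44858602 303.20981471]
```

View pics/w9.png

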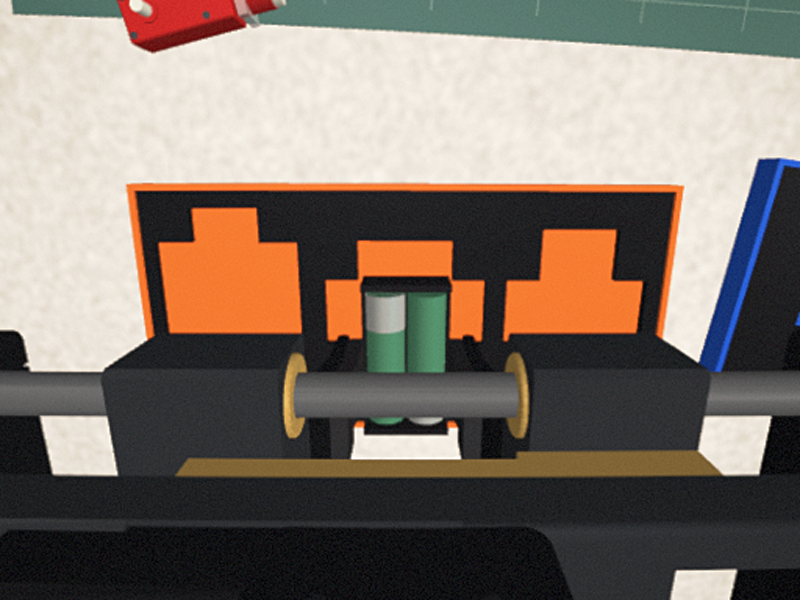

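The AA holder hangs level over its pocket (centre u ≈ 405). The motor pocket is centred at u ≈ 573 against a prediction of 570, so its target moves +1.5 mm in y. I'll lower and release.

Call:
arm_command(deltas=[[0,0,0,-0.2,0.05,1.5,1],[0,0,0,-0.2,0.05,4,1],[0,0,0,-0.2,0.05,5.8,1],[0,0,0,-0.2,0.05,6.4,1],[0,0,0,-0.2,0.05,6.5,1],[0,0,0,-0.2,0.05,6.5,1],[0,0,0,-0.2,0.05,6.5,1],[0,0,0,-0.2,0.05,6.5,1]])

```text
time_s: 15.7
tcp_pos: [0.6417, -0.1543, 0.0158]
ee_rot: [[-0.999, -0.052, 0.002], [-0.052, 0.999, -0.0], [-0.002, -0.0, -1.0]]
wrist_force: [-0.3, 0.0, -0.7]
gripper_width: 0.353
gripper_force: 30.0
```

Call:
arm_command(deltas=[[0,0,0,0,0,0,0.1],[0,0,0,0,0,0,0],[0,0,0,0,0,0,-0.1],[0,0,0,0,0,0,-0.1],[0,0,0,0,0,-2,-0.1],[0,0,0,0,0,-5,-0.3],[0,0,0,0,0,-7,-0.3],[0,0,0,0,0,-7,-0.3]])

```text
time_s: 16.37
tcp_pos: [0.6445, -0.1549, 0.0903]
ee_rot: [[-0.999, -0.053, 0.01], [-0.053, 0.999, -0.002], [-0.01, -0.002, -1.0]]
wrist_force: [0.7, 1.4, 0.8]
gripper_width: 0.636
gripper_force: 0.0
```

```bash
python3 -c "
from h import *
go((.4212,-.1613,.08,-.104))
import pickle
c=pickle.load(open('w8.png.pkl','rb'))
P=lambda u,v,z:px2w(c,u/1.5625,v/1.5625,z)[:2]
# top face motor in w8: body end corners, body/can side
q=[P(188,208,.019),P(244,213,.019),P(236,312,.019),P(181,304,.019)]
print(np.array(q).round(4)); a=P(188,208,.019);b=P(181,304,.019);print('left edge yaw',np.arctan2(*(b-a)[::-1]), 'right top edge u229?')
"
```

```text
t 16.37 tcp [ 0.6445 -0.1549  0.0903] w 55.3 F [0.7 1.4 0.8]
[-0.001  0.01   0.157] [22.34  0.55  0.81] rows 5.4
[[ 0.3875 -0.1659]
 [ 0.3883 -0.1393]
 [ 0.4377 -0.1442]
 [ 0.4353 -0.1717]]
left edge yaw -0.12054243448157129 right top edge u229?
```

Call:
arm_command(deltas=[[0,0,0.16,22.6,0.6,0.8,-0.4],[0,0,0.16,22.6,0.6,0.8,-0.4],[0,0,0.16,22.6,0.6,0.8,-0.4],[0,0,0.16,22.6,0.6,0.8,-0.4],[0,0,0.16,22.6,0.6,0.8,-0.4],[0,0,0.16,22.6,0.6,0.8,-0.4],[0,0,0.16,22.6,0.6,0.8,-0.4],[0,0,0.16,22.6,0.6,0.8,-0.4]])

```text
time_s: 17.03
tcp_pos: [0.4147, -0.1603, 0.077]
ee_rot: [[-0.994, 0.108, 0.001], [0.108, 0.994, -0.0], [-0.001, -0.0, -1.0]]
wrist_force: [1.2, 0.1, -0.0]
gripper_width: 0.704
gripper_force: 0.0
```

```bash
python3 -c "
from h import *
go((.418,-.160,.005,-.11))
c=look('wrist','w10.png')
hsv=cv2.cvtColor(c['pixels'],cv2.COLOR_BGR2HSV);m=cv2.inRange(hsv,(22,140,120),(34,255,255))
n,l,st,ce=cv2.connectedComponentsWithStats(m);i=1+st[1:,4].argmax();print(st[i],ce[i])
pts=np.argwhere(l==i)[:,::-1].astype(np.float32);b=cv2.boxPoints(cv2.minAreaRect(pts))
print(np.array([px2w(c,*q,.019)[:2] for q in b]).round(4))"
```

```text
t 17.03 tcp [ 0.4147 -0.1603  0.077 ] w 61.3 F [ 1.2  0.1 -0. ]
[-0.     0.001  0.002] [-0.32  0.06  7.2 ] rows 1.7
[ 246  161   30   64 1631] [260.69895769 193.06008584]
[[ 0.4348 -0.1732]
 [ 0.3846 -0.1663]
 [ 0.3873 -0.1451]
 [ 0.4377 -0.1508]]
```

Call:
arm_command(deltas=[[0,0,0,-0.4,0.05,1.5,-0.4],[0,0,0,-0.4,0.05,4.5,-0.2],[0,0,0,-0.4,0.05,6.5,0],[0,0,0,-0.4,0.05,7.1,0],[0,0,0,-0.4,0.05,7.2,0],[0,0,0,-0.4,0.05,7.2,0],[0,0,0,-0.4,0.05,7.2,1],[0,0,0,-0.4,0.05,7.2,1]])

```text
time_s: 17.75
tcp_pos: [0.4203, -0.1601, 0.0057]
ee_rot: [[-0.994, 0.108, 0.003], [0.108, 0.994, -0.0], [-0.003, 0.0, -1.0]]
wrist_force: [-0.5, 0.2, -0.9]
gripper_width: 0.418
gripper_force: 0.0
```

Call:
arm_command(deltas=[[0,0,0,0,0,0,1],[0,0,0,0,0,0,1],[0,0,0,0,0,0,1],[0,0,0,0,0,0,1],[0,0,0,0,0,0,1],[0,0,0,0,0,0,1]])

```text
time_s: 18.25
tcp_pos: [0.4195, -0.16, 0.0053]
ee_rot: [[-0.994, 0.108, 0.001], [0.108, 0.994, -0.0], [-0.001, -0.0, -1.0]]
wrist_force: [-0.7, 1.5, 6.2]
gripper_width: 0.252
gripper_force: 29.9
```

```bash
python3 -c "
from h import *
go((.630,-.067,.085,.052))"
```

```text
t 18.25 tcp [ 0.4195 -0.16    0.0053] w 21.9 F [-0.7  1.5  6.2]
[-0.     0.001 -0.16 ] [-19.93  11.51  -7.95] rows 5.8
```

Call:
arm_command(deltas=[[0,0,0,0,0,-3,1],[0,0,0,0,0,-6,1],[0,0,-0.165,-20,11.5,-8,1],[0,0,-0.165,-20,11.5,-8,1],[0,0,-0.165,-20,11.5,-8,1],[0,0,-0.165,-20,11.5,-8,1],[0,0,-0.165,-20,11.5,-8,1],[0,0,-0.165,-20,11.5,-8,1]])

```text
time_s: 18.92
tcp_pos: [0.6343, -0.0655, 0.0847]
ee_rot: [[-0.998, -0.059, 0.003], [-0.059, 0.998, -0.0], [-0.003, -0.0, -1.0]]
wrist_force: [0.8, -0.8, 0.5]
gripper_width: 0.251
gripper_force: 30.0
```

Call:
arm_command(deltas=[[0,0,0,0,0,0,1],[0,0,0,0,0,0,1],[0,0,0,0,0,0,1]])

```text
time_s: 19.17
tcp_pos: [0.6289, -0.0675, 0.0837]
ee_rot: [[-0.998, -0.056, -0.003], [-0.056, 0.998, 0.0], [0.003, 0.0, -1.0]]
wrist_force: [-0.9, -0.5, -0.1]
gripper_width: 0.249
gripper_force: 30.0
```

```bash
python3 -c "
from h import *
go((.631,-.067,.0145,.052))"
```

```text
t 19.17 tcp [ 0.6289 -0.0675  0.0837] w 21.7 F [-0.9 -0.5 -0.1]
[ 0.    -0.003  0.004] [-0.23  0.03  6.92] rows 1.7
```

Call:
arm_command(deltas=[[0,0,0,-0.2,0.05,1.5,1],[0,0,0,-0.2,0.05,4,1],[0,0,0,-0.2,0.05,6,1],[0,0,0,-0.2,0.05,6.8,1],[0,0,0,-0.2,0.05,6.95,1],[0,0,0,-0.2,0.05,6.95,1],[0,0,0,-0.2,0.05,6.95,1],[0,0,0,-0.2,0.05,6.95,1]])

```text
time_s: 19.83
tcp_pos: [0.6331, -0.0668, 0.0165]
ee_rot: [[-0.998, -0.057, 0.002], [-0.057, 0.998, 0.0], [-0.002, 0.0, -1.0]]
wrist_force: [0.1, 0.4, -0.4]
gripper_width: 0.253
gripper_force: 30.0
```

Call:
arm_command(deltas=[[0,0,0,0,0,0,0.3],[0,0,0,0,0,0,0.2],[0,0,0,0,0,0,0.1],[0,0,0,0,0,0,0.1],[0,0,0,0,0,-2,0.1],[0,0,0,0,0,-5,0],[0,0,0,0,0,-8,-0.3],[0,0,0,0,0,-8,-0.6]])

```text
time_s: 20.5
tcp_pos: [0.6367, -0.0667, 0.1022]
ee_rot: [[-0.998, -0.059, 0.013], [-0.059, 0.998, -0.0], [-0.013, -0.001, -1.0]]
wrist_force: [0.9, -0.2, 0.4]
gripper_width: 0.573
gripper_force: 0.0
```

```bash
python3 -c "
from h import *
go((.4054,.2816,.10,-1.571),(.4054,.2816,.10,1.571)); print(sense()['joints'])"
```

```text
t 20.5 tcp [ 0.6367 -0.0667  0.1022] w 49.9 F [ 0.9 -0.2  0.4]
[0.009 0.011 1.63 ] [21.05 36.13 -0.09] rows 13.0
[-0.011  0.009 -1.512] [21.05 36.13 -0.09] rows 12.1
[  8.5412114   28.41734278  -6.29685437   0.16655106 -54.57333894
 -95.28028281]
```

Call:
arm_command(deltas=[[0,0,-1.51,21,36.1,-1,-1],[0,0,-1.51,21,36.1,-1,-1],[0,0,-1.51,21,36.1,-1,-1],[0,0,-1.51,21,36.1,-1,-1],[0,0,-1.51,21,36.1,-1,-1],[0,0,-1.51,21,36.1,-1,-1],[0,0,-1.51,21,36.1,-1,-1],[0,0,-1.51,21,36.1,-1,-1]])

```text
time_s: 21.17
tcp_pos: [0.4474, 0.2129, 0.1034]
ee_rot: [[-0.486, -0.874, 0.001], [-0.874, 0.486, 0.001], [-0.001, -0.0, -1.0]]
wrist_force: [0.5, 0.1, 0.5]
gripper_width: 0.999
gripper_force: 0.0
```

```bash
python3 -c "
from h import *
go((.4054,.2816,.10,1.571)); print(sense()['joints'])"
```

```text
t 21.17 tcp [0.4474 0.2129 0.1034] w 86.9 F [0.5 0.1 0.5]
[-0.001  0.001 -0.508] [-3.96  7.01  0.34] rows 4.1
[ 4.42635223e+01  1.61476861e+01 -2.62366733e+01  5.54124175e-03
 -4.75641680e+01 -7.33633477e+01]
```

Call:
arm_command(deltas=[[0,0,-0.46,-3.6,6.5,0.3,-1],[0,0,-0.46,-3.6,6.5,0.3,-1],[0,0,-0.46,-3.6,6.5,0.3,-1],[0,0,-0.46,-3.6,6.5,0.3,-1],[0,0,-0.46,-3.6,6.5,0.3,-1],[0,0,-0.46,-3.6,6.5,0.3,-1],[0,0,-0.46,-3.6,6.5,0.3,-1]])

```text
time_s: 21.75
tcp_pos: [0.4099, 0.2744, 0.1001]
ee_rot: [[-0.056, -0.998, 0.0], [-0.998, 0.056, 0.0], [-0.0, -0.0, -1.0]]
wrist_force: [-0.5, -0.2, -0.4]
gripper_width: 1.003
gripper_force: 0.0
```

```bash
python3 -c "
from h import *
go((.4054,.2816,.008,1.571)); print(sense()['joints'].round(0))
for n in ('top','wrist'):
  c=capture(n)
  if n=='wrist': import pickle; pickle.dump(c,open('w11.pkl','wb')); cv2.imwrite('pics/w11.png',cv2.resize(c['pixels'],(800,600)))
  hsv=cv2.cvtColor(c['pixels'],cv2.COLOR_BGR2HSV);m=cv2.inRange(hsv,(22,120,100),(34,255,255))
  m=cv2.morphologyEx(m,cv2.MORPH_CLOSE,np.ones((9,9),np.uint8))
  N,l,st,ce=cv2.connectedComponentsWithStats(m)
  for i in range(1,N):
    if st[i,4]>60: print(n,st[i],px2w(c,*ce[i],.026))"
```

```text
t 21.75 tcp [0.4099 0.2744 0.1001] w 87.3 F [-0.5 -0.2 -0.4]
[-0.     0.    -0.057] [-0.69  0.49  9.21] rows 2.2
[ 53.  16. -27.  -0. -47. -56.]
top [  0  86  41  44 135] [0.73802885 0.6776564  0.026     ]
top [278 131   7  17  87] [ 0.62359945 -0.06716055  0.026     ]
top [149 214  15  15  83] [0.40265185 0.27492578 0.026     ]
wrist [ 242  178   49   47 1774] [0.40602822 0.2811955  0.026     ]
```

Call:
arm_command(deltas=[[0,0,-0.057,-0.7,0.45,0,-1],[0,0,-0.057,-0.7,0.45,3,-1],[0,0,-0.057,-0.7,0.45,6.5,-1],[0,0,-0.057,-0.7,0.45,8.8,-1],[0,0,-0.057,-0.7,0.45,9.3,-1],[0,0,-0.057,-0.7,0.45,9.3,-1],[0,0,-0.057,-0.7,0.45,9.3,-1],[0,0,-0.057,-0.7,0.45,9.3,1]])

```text
time_s: 22.52
tcp_pos: [0.4067, 0.2829, 0.0086]
ee_rot: [[0.003, -1.0, 0.002], [-1.0, -0.003, 0.002], [-0.002, -0.002, -1.0]]
wrist_force: [-0.0, 0.6, 1.0]
gripper_width: 0.976
gripper_force: 0.0
```

Call:
arm_command(deltas=[[0,0,0,0,0,0,1],[0,0,0,0,0,0,1],[0,0,0,0,0,0,1],[0,0,0,0,0,0,1],[0,0,0,0,0,0,1],[0,0,0,0,0,0,1],[0,0,0,0,0,0,1]])

```text
time_s: 23.1
tcp_pos: [0.4057, 0.2821, 0.0075]
ee_rot: [[0.003, -1.0, 0.0], [-1.0, -0.003, 0.0], [-0.0, -0.0, -1.0]]
wrist_force: [-0.7, -1.3, 3.8]
gripper_width: 0.634
gripper_force: 30.0
```

```bash
python3 -c "
from h import *
go((.6426,-.245,.11,1.623))"
```

```text
t 23.1 tcp [0.4057 0.2821 0.0075] w 55.1 F [-0.7 -1.3  3.8]
[-0.     0.    -0.049] [ 52.78 -23.52 -10.26] rows 14.1
```

Call:
arm_command(deltas=[[0,0,0,0,0,-3.5,1],[0,0,0,0,0,-7.5,1],[0,0,0,0,0,-10,1],[0,0,-0.049,52.8,-23.5,-10.3,1],[0,0,-0.049,52.8,-23.5,-10.3,1],[0,0,-0.049,52.8,-23.5,-10.3,1],[0,0,-0.049,52.8,-23.5,-10.3,1],[0,0,-0.049,52.8,-23.5,-10.3,1]])

```text
time_s: 23.77
tcp_pos: [0.4911, 0.0901, 0.1081]
ee_rot: [[0.053, -0.999, -0.0], [-0.999, -0.053, 0.0], [-0.0, 0.0, -1.0]]
wrist_force: [0.7, 0.9, -0.2]
gripper_width: 0.63
gripper_force: 30.0
```

```bash
python3 -c "
from h import *
go((.6426,-.245,.10,1.623))"
```

```text
t 23.77 tcp [0.4911 0.0901 0.1081] w 54.8 F [ 0.7  0.9 -0.2]
[0.    0.    0.001] [ 34.26 -13.36   0.81] rows 8.8
```

Call:
arm_command(deltas=[[0,0,0,33.3,-13,0.8,1],[0,0,0,33.3,-13,0.8,1],[0,0,0,33.3,-13,0.8,1],[0,0,0,33.3,-13,0.8,1],[0,0,0,33.3,-13,0.8,1],[0,0,0,33.3,-13,0.8,1],[0,0,0,33.3,-13,0.8,1],[0,0,0,33.3,-13,0.8,1]])

```text
time_s: 24.43
tcp_pos: [0.6282, -0.2139, 0.1]
ee_rot: [[0.052, -0.999, -0.001], [-0.999, -0.052, 0.0], [-0.0, 0.001, -1.0]]
wrist_force: [1.9, 0.7, 0.2]
gripper_width: 0.633
gripper_force: 30.0
```

Call:
arm_command(deltas=[[0,0,0,0,0,0,1],[0,0,0,0,0,0,1],[0,0,0,0,0,0,1]])

```text
time_s: 24.68
tcp_pos: [0.6272, -0.2118, 0.0997]
ee_rot: [[0.051, -0.999, -0.002], [-0.999, -0.051, 0.001], [-0.001, 0.002, -1.0]]
wrist_force: [0.4, -0.0, -0.4]
gripper_width: 0.632
gripper_force: 30.0
```

```bash
python3 -c "
from h import *
go((.6426,-.245,.0165,1.623))
c=look('wrist','w12.png')
hsv=cv2.cvtColor(c['pixels'],cv2.COLOR_BGR2HSV);m=cv2.inRange(hsv,(5,150,100),(19,255,255))
N,l,st,ce=cv2.connectedComponentsWithStats(m)
for i in range(1,N):
    if st[i,4]>200: print(st[i],[px2w(c,*q,.008)[:2].round(4) for q in cv2.boxPoints(cv2.minAreaRect(np.argwhere(l==i)[:,::-1].astype(np.float32)))])"
```

```text
t 24.68 tcp [ 0.6272 -0.2118  0.0997] w 55.0 F [ 0.4 -0.  -0.4]
[ 0.002  0.001 -0.001] [ 3.4  -1.38  8.31] rows 2.2
[ 160   96  160  143 1647] [array([ 0.7173, -0.1596]), array([ 0.7137, -0.2862]), array([ 0.5828, -0.2929]), array([ 0.5702, -0.1671])]
[ 178  106  126   86 8387] [array([ 0.6989, -0.2789]), array([ 0.5953, -0.2842]), array([ 0.589 , -0.2113]), array([ 0.6999, -0.2057])]
[224 270  37  16 262] [array([ 0.6573, -0.1298]), array([ 0.6231, -0.1315]), array([ 0.6222, -0.1154]), array([ 0.657 , -0.1136])]
```

Call:
arm_command(deltas=[[0,0,0,3.35,-1.5,0,1],[0,0,0,3.35,-1.5,2,1],[0,0,0,3.35,-1.5,5,1],[0,0,0,3.35,-1.5,7.4,1],[0,0,0,3.35,-1.5,8.2,1],[0,0,0,3.35,-1.5,8.35,1],[0,0,0,3.35,-1.5,8.35,1],[0,0,0,3.35,-1.5,8.35,1]])

```text
time_s: 25.4
tcp_pos: [0.6458, -0.2438, 0.0187]
ee_rot: [[0.054, -0.999, 0.002], [-0.999, -0.054, -0.001], [0.001, -0.002, -1.0]]
wrist_force: [-0.5, -0.2, -1.3]
gripper_width: 0.633
gripper_force: 30.0
```

Call:
arm_command(deltas=[[0,0,0,0,0,0,1],[0,0,0,0,0,0.05,1]])

```text
time_s: 25.57
tcp_pos: [0.6456, -0.2444, 0.0181]
ee_rot: [[0.052, -0.999, 0.002], [-0.999, -0.052, -0.0], [0.001, -0.002, -1.0]]
wrist_force: [0.2, -0.4, -0.3]
gripper_width: 0.634
gripper_force: 30.0
```

Call:
arm_command(deltas=[[0,0,0,0,0,0,-0.45],[0,0,0,0,0,0,-0.5],[0,0,0,0,0,0,-0.55],[0,0,0,0,0,0,-0.55],[0,0,0,0,0,-2,-0.55],[0,0,0,0,0,-6,-0.55],[0,0,0,0,0,-10,-0.55],[0,0,0,0,0,-11,-0.55]])

```text
time_s: 26.23
tcp_pos: [0.6486, -0.2461, 0.1348]
ee_rot: [[0.053, -0.999, 0.012], [-0.999, -0.053, -0.005], [0.005, -0.012, -1.0]]
wrist_force: [0.5, -0.3, 1.6]
gripper_width: 0.776
gripper_force: 0.0
```

Call:
arm_command(deltas=[[0,0,0,14,18,-4,-0.55],[0,0,0,14,18,-4,-0.55],[0,0,0,14,18,-4,-0.55],[0,0,0,14,18,-4,-0.55],[0,0,0,14,18,-4,-0.55],[0,0,0,14,18,-4,-0.55],[0,0,0,14,18,-4,-0.55],[0,0,0,14,18,-4,-0.55]])

```text
time_s: 26.9
tcp_pos: [0.4715, -0.3947, 0.1673]
ee_rot: [[0.049, -0.999, 0.001], [-0.999, -0.049, -0.0], [0.001, -0.001, -1.0]]
wrist_force: [1.1, -0.4, -0.6]
gripper_width: 0.774
gripper_force: 0.0
```

```bash
python3 -c "
from h import *
go()
a=capture('top')['pixels'][105:180,150:380]; b=capture('side')['pixels'][145:260,120:270]
cv2.imwrite('pics/end.png',np.vstack([cv2.resize(a,(690,225),interpolation=cv2.INTER_CUBIC),cv2.copyMakeBorder(cv2.resize(b,(480,368),interpolation=cv2.INTER_CUBIC),0,0,0,210,0)]))"
```

```text
t 26.9 tcp [ 0.4715 -0.3947  0.1673] w 67.4 F [ 1.1 -0.4 -0.6]
```

View pics/end.png

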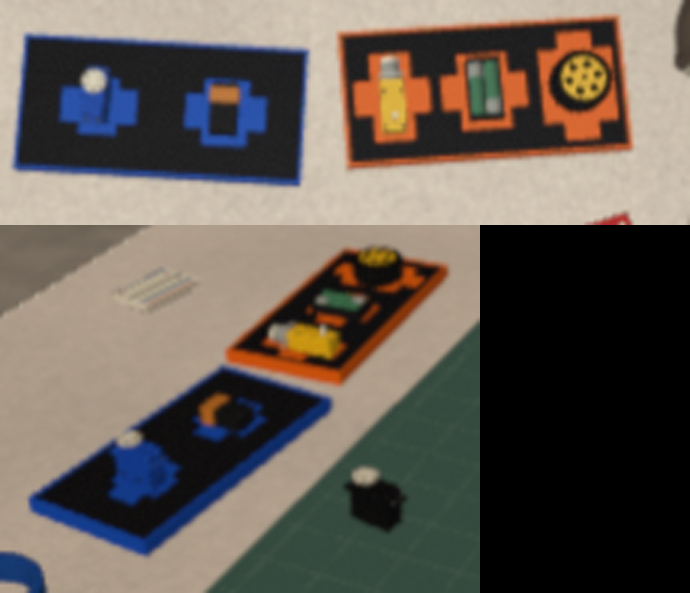

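The last view shows all five parts in their pockets. The wheel hub is at (584,78) and the servo horn at (93,80). Both match upright parts sitting on the floor once camera parallax is allowed for. The black servo stands where it was.

Call:
arm_command(deltas=[[0,0,0,0,0,0,-0.55],[0,0,0,0,0,0,-0.55],[0,0,0,0,0,0,-0.55],[0,0,0,0,0,0,-0.55]])

```text
time_s: 27.33
tcp_pos: [0.4729, -0.3931, 0.1664]
ee_rot: [[0.053, -0.999, -0.0], [-0.999, -0.053, 0.0], [-0.0, 0.0, -1.0]]
wrist_force: [-0.1, -0.6, 0.5]
gripper_width: 0.773
gripper_force: 0.0
```

```bash
python3 -c "
from station import finish_job
print(finish_job())"
```

```text
the job is handed in; nothing more can be done
None
```

I handed the job in at about 27 s: in the last pictures all five parts lie in their pockets and the black servo is unmoved; I never went near the tape roll or screwdriver, and `finish_job()` returned no verdict.

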